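# Close the two-part plaster mould and clamp it ready for pouring

### The job

Take the upper half of the plaster mould from the draining rack, stand it upright on the lower half in the casting stand and turn it gently until its hidden recesses drop over the natches and the joint closes all the way round. Then swing the hold-down over its rim, lower the rubber pad until it touches the plaster, and shut the cam lever fully so that the mould cannot float when it is filled. Plaster chips, so never ram it, and leave the jars, the plaster block and the pen where they are.

Things in the scene. Friction and masses are not known exactly. Their poses are not given: they have to be found in the camera images.
- mould_top: Upper mould half: off-white plaster cylinder, 66 mm across, 90 mm tall, 0.34 kg, with a pouring gate (funnel-shaped hole, 32 mm wide) in its top. Origin: centre of its underside; +z along its axis to the gate end. In the underside, on its +-x and +-y axes, lie four blind recesses, 12 mm wide, 8 mm deep. It starts lying in the draining rack, axis 40 degrees above level, gate end uphill.
- seat (a point): Centre of the lower half's upper face, 56 mm above the bench, z up: the upper half's origin comes to rest here. Four natches (blunt cones, 10 mm wide, 7 mm high) stand on this face 26 mm from the axis, a quarter turn apart, at an angle that varies and that this point does not tell. The upper half rides 7 mm high on them until turned to within about 0.06 rad of a fit; then it drops.
- casting_stand: Casting stand, fixed: white-faced board 200 x 235 mm, 21 mm high, carrying the lower mould half (plaster, 66 mm across, held fast in a ring). Three steel guide pins on the ring, flared outwards, 96 mm above the bench at the tips, centre the upper half. Origin on the bench under the mould's axis; the post stands 100 mm along +y. +x points away from the robot, give or take 0.25 rad.
- hold_swing (a joint): Turn of the hold-down about the post, rad, growing clockwise seen from above; it stays where it is left. At 0 the arm points along the stand's +x, at 1.571 along its -y, with the pad over the mould's rim. 0.06 N m of friction.
- hold_down (a joint): How far the hold-down's rod has slid down, m: 0 raised, 0.060 lowest. Its pad is 190 mm above the bench at 0 and meets a closed mould (top 146 mm above the bench) at 0.044. It takes about 2 N to push down, 6 N to raise, and stays where left. Turning and sliding can be done in one grasp.
- grip_bar (a point): Centre of the hold-down's black grip bar, on the post's axis: 56 mm long, 14 wide, 26 high; x along its length, which is the arm's direction too, z up. Pinch it across its 14 mm from above to turn and lower the hold-down; the hub under it begins 23 mm below this point.
- pad (a point): Centre of the lower face of the hold-down's round rubber pad, 20 mm in diameter, 78 mm from the post's axis under the end of the arm; it belongs on the rim, 22 mm from the mould's axis on the post's side.
- clamp_lever (a joint): Cam lever on the post's collar that clamps the hold-down's rod, rad: 0 open, 1.4 shut (its stop), growing clockwise seen from above. It turns stiffly, about 0.15 N m (2 N at the ball), and stays where it is left.
- lever_ball (a point): Centre of the orange ball, 24 mm in diameter, at the lever's end, 75 mm from its pivot and 159 mm above the bench; push it sideways or pinch it from above.
- lever_pivot (a point): On the lever's vertical hinge axis, at the height of the ball: 26 mm from the post's axis towards the stand's -x.
- drain_rack: Wooden draining rack, fixed: a V trough 59 mm wide, sloping 40 degrees, on a board 165 x 92 mm. Origin on the bench; +x points uphill. The middle of the lying mould half is 11 mm from the origin towards -x, 91 mm above the bench; its sides are clear for fingers down to 21 mm below its axis (measured square to the slope).
- pigment_jar: Glass jar with a black lid, 64 mm across, 90 mm high; not needed. Origin: centre of its underside.
- white_jar: White-capped spice jar, 47 mm across, 98 mm high; not needed. Origin: centre of its underside.
- plaster_block: Small cast plaster test block, 58 x 54 x 22 mm; not needed. Origin: centre of its underside.
- marker: Black and white marker pen, 135 mm long, lying; not needed. Origin at its middle, underneath.

How it is judged:
On the way, in this order (a step that is already met when the one before it is completed fails the run):
1. the upper half sits closed on the lower half, dropped over its natches (z of mould_top in the frame of seat between -0.003 and 0.0025 m and horizontal distance between mould_top and seat below 0.005 m and angle between mould_top's own z axis and vertical below 0.035 rad), for 0.2 s.
2. the hold-down's pad touches the upper half's rim (all of step 1 and z of pad in the frame of mould_top between 0.086 and 0.0915 m and horizontal distance between pad and mould_top between 0.012 and 0.032 m), for 0.1 s.
3. the cam lever is shut (value of joint clamp_lever above 1.2 rad), for 0.1 s.
At the end, for the whole second after the job is handed in: Upper half upright (within 2 degrees) and closed on the lower: under 2.5 mm from the seat, axis within 5 mm; pad on its rim (gap under 1.5 mm, pad centre 12 to 32 mm from the mould's axis); cam lever past 1.2 rad; all at rest and let go (all of step 2 and value of joint clamp_lever above 1.2 rad and linear speed of mould_top below 0.02 m/s); the robot touches nothing.
It fails at once if the plaster is rammed: more than 150 N between the upper half and the stand (with the lower half and the hold-down) (contact force between mould_top and casting_stand above 150 N).
It fails at once if a jar, the plaster block or the pen is shoved by more than 40 mm (distance of any of pigment_jar, white_jar, plaster_block, marker from where it was at the start of the episode above 0.04 m).
It also fails if it takes over 72 s, if anything falls off the work surface, if the arm or the gripper's body presses on something with over 40 N, if the wrist force passes 120 N, or if a joint passes its speed limit or range.

### The arm

A 7-joint arm with a two-finger parallel gripper is mounted at the origin on a cart in front of the work surface, level with it; the furniture and walls round the work are solid. World frame = base frame: x ahead of the robot, y to its left, z up, the work surface at z = 0. Lengths are in m, angles in rad, forces in N, time in s.
With the tool pointing down it reaches from about 0.425 to 0.825 m from the base axis. Payload 3.6 kg.
Tool frame: the origin (TCP) lies at the very end of the fingers, on their centre line; the grasp point (between the pads) lies 19 mm behind it; z points along the fingers, y is the line along which they close (so a half turn about z gives the same grasp; the last joint's range is limited). The gripper opens to 85 mm and grips with 20 to 120 N. Pads are 22 mm wide; open, the fingers measure 114 mm over their backs; the gripper's body (76 mm by 85 mm) begins 54 mm behind the grasp point. The pads swing forward as they close: fully open they stand 13 mm farther back than shut.
Start: joints at [1.234, 0.615, -0.013, 1.423, 0.008, 1.103, -0.04], TCP at [0.198, -0.619, 0.231] pointing down, gripper open.
Joint ranges: [-3.12, 3.12], [-0.3, 2.06], [-1.34, 1.32], [0.26, 2.42], [-1.36, 4.5], [0.01, 1.98], [-2.84, 2.84]. Speed limits (rad/s): [2.79, 2.79, 3.14, 3.14, 3.14, 3.14, 3.14].

### API

Orientations are given as a unit quaternion [x, y, z, w].
In Python, from station import arm, imaging, finish_job gives the robot as it stands. Calls block until the motion is done:
- arm.movep(position, orientation): joint-space move of the TCP to a pose.
- arm.line_to(position, velocity=0.15, ori=None): straight line of the TCP; ori=None keeps the orientation; velocity is the mean speed in m/s.
- arm.move_j(angles): joint-space move.
- arm.move_gripper(opening, effort=None): opening from 0.0 (shut) to 1.0 (fully open); effort is the grip in N (None keeps the last); returns when the fingers have stopped.
- arm.pause(seconds).
- arm.ik(position, orientation): joint angles nearest the present ones, or None.
- imaging.snapshot(name): name is "scene" or "top"; returns the picture (384x512x3 uint8, blue, green, red); there is no depth.
- imaging.camera_info(name): a dict with "fx", "fy", "cx", "cy" (pixels), "R" (3x3) and "t" (3): a world point X has camera coordinates R X + t. Camera axes: x right, y down, z forward; pixel columns grow to the right and rows downward; lengths in m; the calibration is good to about 2 mm. A picture is of the moment at which its call begins. camera_info takes no time and is no camera call.
A pose or a line that the arm cannot do raises arm.MotionError and nothing moves.
- finish_job(): hands the job in; it is judged then, once.
Trained networks look in the newest picture that a camera, given by its name, has taken for a name from the list of things; names that differ only in an ending like _2 or _b are one class to them, and where a whole thing is asked for, a point or a joint stands for the part that bears it (a point fixed in the world has none). Each returns a list of dicts, best first, with "confidence" (0 to 1); they miss things now and then, are a little off and sometimes report something else, mostly with a low value. They report only what shows in the picture. A call takes as long as a camera call.
- imaging.trace(camera, thing): "mask" (384x512 bool, what is visible of it) and "box" ([left, top, right, bottom] in pixels, round what is visible of it).
- imaging.mark_of(camera, thing): "point" ([column, row] in pixels: a listed point, or the origin of a listed thing).
Readings, each from a call of its own:
- arm.get_time(): time.
- arm.get_joint_positions(): joint angles.
- arm.get_dq(): joint speeds.
- arm.get_effort(): joint torques, N m.
- arm.get_tool_pos(): TCP position.
- arm.get_eef_rot(): TCP orientation.
- arm.get_ft_force(): force on the tool from outside, world axes, zero at the start.
- arm.get_wrist_torque(): the same for the moment, N m.
- arm.get_opening(): opening from 0.0 (shut) to 1.0 (fully open).
- arm.get_finger_force(): force on a finger pad.
Only numpy, scipy, OpenCV 4.12 (cv2) and the standard library are available. Lean on these libraries where they do the work, as an engineer would, in place of code of your own. Each camera call takes 0.05 s, during which the arm holds its last target. There are 200 camera calls.

## Working session

There is one attempt and no reset: what is moved stays moved. The work goes in short steps, each a Python script; the robot and the scene stay as the last script left them, time stands still between calls to the robot, and variables do not carry over. Pictures are saved under pics/ and viewed, at most 10 in all, crops included, and the job is handed in when it is done.

```bash
ls; mkdir -p pics; cat > look.py <<'E'
import cv2,numpy as np
from station import arm,imaging
def snap(name,f=None):
    im=imaging.snapshot(name)
    if f: cv2.imwrite('pics/'+f,im)
    return im
def ray(cam,px):
    c=imaging.camera_info(cam);R=np.array(c['R']);t=np.array(c['t'])
    d=R.T@np.array([(px[0]-c['cx'])/c['fx'],(px[1]-c['cy'])/c['fy'],1]);return -R.T@t,d/np.linalg.norm(d)
def atz(cam,px,z):
    o,d=ray(cam,px);return o+d*(z-o[2])/d[2]
def proj(cam,X):
    c=imaging.camera_info(cam);p=np.array(c['R'])@np.asarray(X)+np.array(c['t']);return np.array([c['fx']*p[0]/p[2]+c['cx'],c['fy']*p[1]/p[2]+c['cy']])
def tri(pa,pb):
    A=np.zeros((3,3));b=np.zeros(3);rs=[]
    for cam,p in (('scene',pa),('top',pb)):
        o,d=ray(cam,p);P=np.eye(3)-np.outer(d,d);A+=P;b+=P@o;rs.append((P,o))
    X=np.linalg.solve(A,b);return X,max(np.linalg.norm(P@(X-o)) for P,o in rs)
E
python3 - <<'E'
from look import *
np.set_printoptions(precision=4,suppress=True)
a=snap('scene','s0.png');b=snap('top','t0.png')
for n in ['mould_top','seat','casting_stand','grip_bar','pad','lever_ball','lever_pivot','drain_rack','pigment_jar','white_jar','plaster_block','marker']:
    m={c:imaging.mark_of(c,n) for c in('scene','top')}
    for c in m: print(n,c,[(np.round(x['point'],1),round(x['confidence'],2)) for x in m[c][:2]])
    if m['scene'] and m['top']: print('   ',*tri(m['scene'][0]['point'],m['top'][0]['point']))
for c in('scene','top'): o,d=ray(c,(256,192)); print(c,o,d)
E
```

```text
pics
station.py
mould_top scene [(array([334.2, 206.9]), 0.58)]
mould_top top [(array([317.8, 239.1]), 0.6)]
    [ 0.4527 -0.1396  0.0547] 0.0035606745971246373
seat scene [(array([227.8, 235.7]), 0.96)]
seat top [(array([210.6, 207.5]), 0.63)]
    [0.5402 0.1746 0.0664] 0.0020221806518763794
casting_stand scene [(array([232.1, 256.4]), 0.98)]
casting_stand top [(array([213.4, 208.3]), 0.65)]
    [0.5418 0.1696 0.0013] 0.006570516011841183
grip_bar scene [(array([189.1, 181.4]), 0.82)]
grip_bar top [(array([162.2, 202. ]), 0.89), (array([159.5, 150.3]), 0.21)]
    [0.531  0.2748 0.2523] 0.003341955785522421
pad scene [(array([167.8, 201.5]), 0.92)]
pad top [(array([164.4, 172.3]), 0.93)]
    [0.6185 0.286  0.1769] 0.006695248016755525
lever_ball scene [(array([233.2, 227. ]), 0.67)]
lever_ball top [(array([186.7, 239.2]), 0.71), (array([173.3, 217.7]), 0.69)]
    [0.4458 0.2284 0.1577] 0.0007699053531573172
lever_pivot scene [(array([206.3, 223.2]), 0.69)]
lever_pivot top [(array([175.4, 215.4]), 0.71)]
    [0.5067 0.2586 0.1545] 0.003471215875365111
drain_rack scene [(array([321. , 220.9]), 0.59)]
drain_rack top [(array([314. , 229.5]), 0.73)]
    [ 0.4869 -0.1342 -0.0039] 0.0002015610745676097
pigment_jar scene [(array([132. , 255.1]), 0.85)]
pigment_jar top [(array([157. , 148.7]), 0.75)]
    [0.7257 0.3496 0.0042] 0.0061300863140439825
white_jar scene [(array([172.6, 240.4]), 0.95)]
white_jar top [(array([199.8, 156.6]), 0.65)]
    [ 0.7117  0.226  -0.0059] 0.004412318822920034
plaster_block scene [(array([204.3, 220.4]), 0.38)]
plaster_block top [(array([263.8, 153.4]), 0.73)]
    [ 0.7537  0.0502 -0.0381] 0.03632404866477346
marker scene [(array([356.1, 207.7]), 0.7)]
marker top [(array([358.7, 241.4]), 0.56)]
    [ 0.4539 -0.2688 -0.0011] 0.0011463943764106908
scene [-0.0866  0.6565  0.5893] [ 0.6514 -0.6056 -0.4571]
top [0.4021 0.0409 1.3465] [ 0.1448  0.0029 -0.9895]
```

```bash
python3 - <<'E'
import cv2,numpy as np
a=cv2.imread('pics/s0.png')[130:310,100:400];b=cv2.imread('pics/t0.png')[120:290,110:410]
a=cv2.resize(a,None,fx=2,fy=2,interpolation=3)[:300+60];b=cv2.resize(b,None,fx=2,fy=2,interpolation=3)
cv2.imwrite('pics/a.png',a);cv2.imwrite('pics/b.png',b)
E
```

```text
(no output)
```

View pics/a.png

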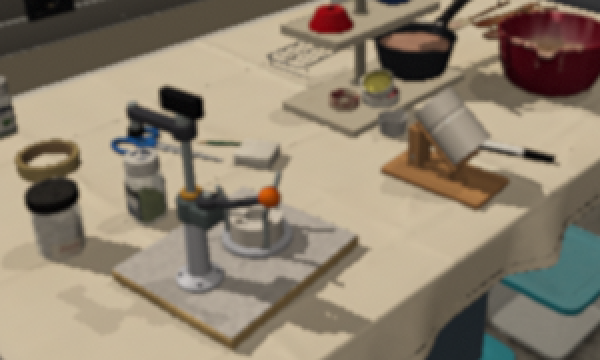

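View pics/b.png

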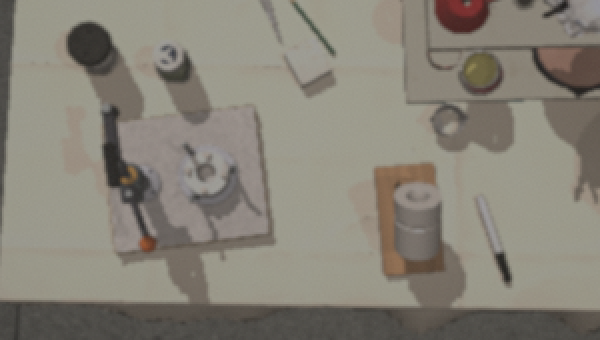

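The scene view shows the post and raised hold-down, with its arm pointing away from the robot. The orange ball is at crop (268,197) and the lying mould is on the rack at (450,130). In the top view the lower half is at crop (208,172) and the mould's gate end at (417,195), uphill towards +x. These match the networks' reports. Next I fit the rack and stand poses.

```bash
cat > est.py <<'E'
from look import *
from scipy.optimize import minimize,least_squares
np.set_printoptions(precision=4,suppress=True)
obs={}
masks={}
for k in range(2):
  for c in('scene','top'):
    snap(c)
    for n in ['seat','casting_stand','grip_bar','lever_pivot','lever_ball','pad','drain_rack']:
        r=imaging.mark_of(c,n)
        if r and r[0]['confidence']>.4: obs.setdefault((n,c),[]).append(r[0]['point'])
    if k==0:
        r=imaging.trace(c,'mould_top'); masks[c]=r[0]['mask']; print(c,r[0]['confidence'],masks[c].sum(),r[0]['box'])
# rack fit: cylinder silhouette
th=np.linspace(0,2*np.pi,40)
def cyl(p):
    x,y,w=p;u=np.array([np.cos(w),np.sin(w),0]);v=np.array([-u[1],u[0],0])
    a=np.cos(np.radians(40))*u+np.array([0,0,np.sin(np.radians(40))]);n=np.cross(a,v)
    m=np.array([x,y,.091])
    return np.vstack([m+s*a+.033*(np.outer(np.cos(th),v)+np.outer(np.sin(th),n)) for s in(-.045,.045)])
def cost(p):
    s=0
    for c,m in masks.items():
        q=np.array([proj(c,X) for X in cyl(p)]);h=cv2.convexHull((q*16).astype(np.int32))
        im=np.zeros((384*4,512*4),np.uint8);cv2.fillConvexPoly(im,(h//4),1)
        im=cv2.resize(im.astype(np.float32),(512,384),interpolation=cv2.INTER_AREA)
        s+=np.minimum(im,m).sum()/np.maximum(im,m).sum()
    return -s/len(masks)
best=min((minimize(cost,[.477,-.135,w],method='Nelder-Mead',options=dict(initial_simplex=np.array([[.477,-.135,w],[.49,-.135,w],[.477,-.125,w],[.477,-.135,w+.15]]),maxiter=80)) for w in(-.1,.15)),key=lambda r:r.fun)
print('mould mid',best.x,best.fun,'rack mark',[atz(c,np.mean(obs[('drain_rack',c)],0),0) for c in('scene','top')])
L={'seat':(0,0,.056),'casting_stand':(0,0,0),'lever_pivot':(-.026,.1,.159)}
def res(p):
    x,y,w,h,sw,lv=p;r=[];cw,sn=np.cos(w),np.sin(w);LL=dict(L);LL['grip_bar']=(0,.1,h)
    LL['pad']=(.078*np.cos(sw),.1-.078*np.sin(sw),.19);LL['lever_ball']=(-.026+.075*np.cos(lv),.1+.075*np.sin(lv),.159)
    for (n,c),ps in obs.items():
        if n in LL:
            a=LL[n];X=(x+cw*a[0]-sn*a[1],y+sn*a[0]+cw*a[1],a[2]);q=proj(c,X)
            for z in ps: r+=list(q-z)
    return r
s=least_squares(res,[.54,.172,.1,.25,0,-2.5],loss='soft_l1');print('stand x y yaw hbar swing leverang',s.x,s.cost)
r=np.array(res(s.x)).reshape(-1,2);i=0
for (n,c),ps in obs.items():
    if n!='drain_rack': print(n,c,r[i]);i+=len(ps)
for c in('scene','top'): print(c,'seat@.056',atz(c,np.mean(obs[('seat',c)],0),.056))
print(arm.get_time())
E
python3 est.py
```

```text
scene 0.72 704 [163.8, 203.5, 183.3, 239.6]
top 0.76 851 [304.8, 209.3, 333.9, 247.8]Traceback (most recent call last):
  File "est.py", line 29, in <module>
    best=min((minimize(cost,[.477,-.135,w],method='Nelder-Mead',options=dict(initial_simplex=np.array([[.477,-.135,w],[.49,-.135,w],[.477,-.125,w],[.477,-.135,w+.15]]),maxiter=80)) for w in(-.1,.15)),key=lambda r:r.fun)
  File "est.py", line 29, in <genexpr>
    best=min((minimize(cost,[.477,-.135,w],method='Nelder-Mead',options=dict(initial_simplex=np.array([[.477,-.135,w],[.49,-.135,w],[.477,-.125,w],[.477,-.135,w+.15]]),maxiter=80)) for w in(-.1,.15)),key=lambda r:r.fun)
              ~~~~~~~~^^^^^^^^^^^^^^^^^^^^^^^^^^^^^^^^^^^^^^^^^^^^^^^^^^^^^^^^^^^^^^^^^^^^^^^^^^^^^^^^^^^^^^^^^^^^^^^^^^^^^^^^^^^^^^^^^^^^^^^^^^^^^^^^^^^^^^^^^^^^^^^^^^^^^^^^^^^^^^
    res = _minimize_neldermead(fun, x0, args, callback, bounds=bounds,
                               **options)
    fxr = func(xr)
    fx = function(np.copy(x), *(wrapper_args + args))
  File "est.py", line 24, in cost
    q=np.array([proj(c,X) for X in cyl(p)]);h=cv2.convexHull((q*16).astype(np.int32))
                ~~~~^^^^^
  File "look.py", line 13, in proj
    c=imaging.camera_info(cam);p=np.array(c['R'])@np.asarray(X)+np.array(c['t']);return np.array([c['fx']*p[0]/p[2]+c['cx'],c['fy']*p[1]/p[2]+c['cy']])
ValueError: time passes only in moves, steps and waits
```

The scene trace picked the white jar by mistake, with its box at column 173. I'll select the candidate near the rack instead, and cache the calibration.

```bash
sed -i 's/imaging.camera_info(cam)/cam_info(cam)/' look.py; sed -i '2a import functools\ncam_info=functools.lru_cache(None)(imaging.camera_info)' look.py
python3 - <<'E'
s=open('est.py').read()
s=s.replace("masks[c]=r[0]['mask'];","r=[q for q in r if q['box'][0]>290 and q['box'][2]<380];print(len(r))\n        if not r: continue\n        masks[c]=r[0]['mask'];")
open('est.py','w').write(s)
E
python3 est.py
```

```text
1
scene 0.74 811 [304.8, 174.1, 345.8, 212.6]
1
top 0.73 826 [304.2, 211.8, 331.1, 246.7]
mould mid [ 0.4779 -0.1361  0.0975] -0.9418036341667175 rack mark [array([ 0.4829, -0.1319,  0.    ]), array([ 0.4837, -0.1326,  0.    ])]
stand x y yaw hbar swing leverang [ 0.5458  0.1716  0.1157  0.2535 -0.0561 -2.8134] 33.29035277377539
seat scene [1.3223 2.967 ]
casting_stand scene [-2.3584 -0.321 ]
grip_bar scene [-3.0247 -0.0845]
lever_ball scene [0.6538 1.391 ]
pad scene [-0.3832 -1.8675]
seat top [1.7442 1.0109]
casting_stand top [0.8345 1.5658]
grip_bar top [ 0.6501 -0.2518]
lever_pivot top [1.3212 0.1108]
lever_ball top [-0.008   0.2657]
pad top [0.0333 1.2028]
lever_pivot scene [-7.577   0.8694]
scene seat@.056 [0.555  0.1653 0.056 ]
top seat@.056 [0.5459 0.1769 0.056 ]
4.7
```

```bash
cat > ov.py <<'E'
from look import *
th=np.linspace(0,2*np.pi,60)
def draw(x,y,w,f):
    out=[]
    for c,fn,(u0,v0) in (('scene','pics/s0.png',(180,150)),('top','pics/t0.png',(150,160))):
        S=6;im=cv2.imread(fn)[v0:v0+95,u0:u0+65];im=cv2.resize(im,None,fx=S,fy=S,interpolation=cv2.INTER_CUBIC)
        def P(a,b,z):
            X=(x+np.cos(w)*a-np.sin(w)*b,y+np.sin(w)*a+np.cos(w)*b,z);q=(proj(c,X)-[u0,v0]+.5)*S;return q
        def poly(pts,col): cv2.polylines(im,[np.array(pts).astype(np.int32)],False,col,1)
        poly([P(.033*np.cos(t),.033*np.sin(t),.056) for t in th],(0,0,255))
        poly([P(0,.1,0.03),P(0,.1,.24)],(0,255,0))
        poly([P(.033*np.cos(t),.033*np.sin(t),.0) for t in th[:0]]or[P(0,0,.05),P(0,0,.06)],(255,0,0))
        out.append(im)
    cv2.imwrite(f,np.hstack(out))
if __name__=='__main__': draw(.5458,.1716,.1157,'pics/ov1.png')
E
python3 ov.py
```

```text
(no output)
```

View pics/ov1.png

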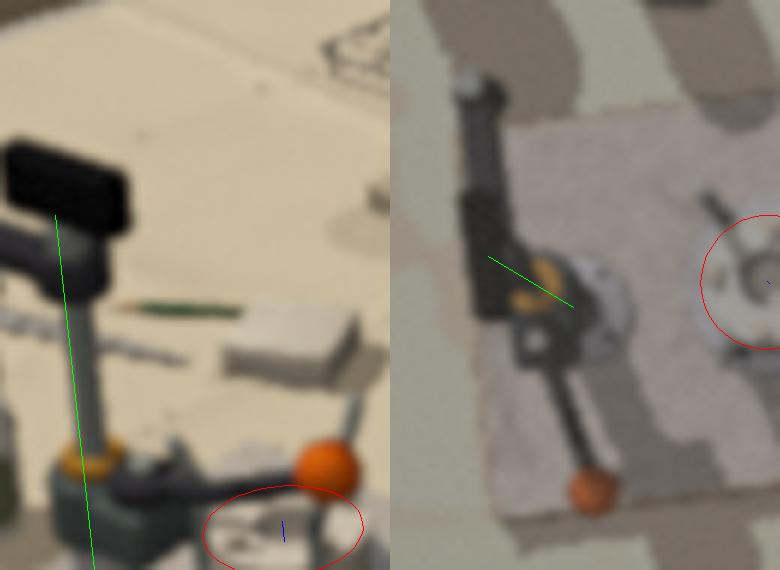

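Post axis is about 2 px left of the real post in the scene view, and the top crop cuts the ring off. One wider crop around the lower half.

```bash
sed -i "s/(180,150)/(195,195)/;s/(150,160)/(178,180)/;s/v0+95,u0:u0+65/v0+60,u0:u0+65/" ov.py; python3 ov.py
```

```text
(no output)
```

View pics/ov1.png

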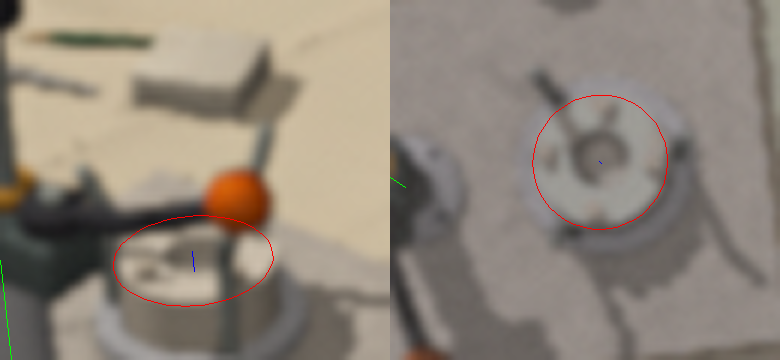

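The red circle sits on the lower half's rim in both views, so the seat is at about (0.546, 0.171). Next, a reachability check for a tilted grasp.

```bash
cat > plan.py <<'E'
from look import *
from scipy.spatial.transform import Rotation as Ro
np.set_printoptions(precision=4,suppress=True)
MID=np.array([.477,-.1355,.091]);MW=.0975;SEAT=np.array([.546,.171,.056]);GA=.021;UP=.003;TC=.025
def pose(base,psi,tilt,th,sg,s):
    """TCP pose gripping the mould: base=underside centre, axis tilted by `tilt` from level, grasp s along the axis"""
    v=np.array([-np.sin(psi),np.cos(psi),0]);h=np.array([np.cos(psi),np.sin(psi),0])
    a=np.cos(tilt)*h+np.array([0,0,np.sin(tilt)]);u=np.cross(v,a)
    z=np.sin(th)*u-np.cos(th)*a;y=sg*v;x=np.cross(y,z)
    return base+s*a-UP*u+TC*z,Ro.from_matrix(np.c_[x,y,z]).as_quat(),a,z
T40=np.radians(40);T90=np.pi/2
A40=np.cos(T40)*np.array([np.cos(MW),np.sin(MW),0])+np.array([0,0,np.sin(T40)])
RBASE=MID-.045*A40
E
python3 - <<'E'
from plan import *
for deg in(50,45,40,35,30,20):
  th=np.radians(deg)
  for sg in(1,-1):
    p,q,a,z=pose(RBASE,MW,T40,th,sg,.066)
    r=[arm.ik(p,q) is not None,arm.ik(p-.09*z,q) is not None,arm.ik(p+[0,0,.12],q) is not None]
    ok=[]
    for psi in np.arange(-.4,2.5,.1):
        c=[arm.ik(*pose(SEAT+[0,0,h],psi,T90,th,sg,.066)[:2]) is not None for h in(0,.09)]
        if all(c): ok.append(round(psi,1))
    j=arm.ik(p,q)
    print(deg,sg,r,ok,None if j is None else np.array(j))
E
```

```text
50 1 [True, True, True] [np.float64(-0.4), np.float64(-0.3), np.float64(-0.2), np.float64(-0.1), np.float64(-0.0), np.float64(0.6), np.float64(0.7), np.float64(0.8), np.float64(0.9), np.float64(1.0), np.float64(1.1), np.float64(1.2), np.float64(1.3), np.float64(1.4), np.float64(1.5), np.float64(1.6), np.float64(1.7), np.float64(1.8), np.float64(1.9), np.float64(2.0), np.float64(2.1), np.float64(2.2), np.float64(2.3), np.float64(2.4)] [ 0.6414  0.6946 -0.6457  1.9728  0.6497  0.6903  1.255 ]
50 -1 [True, True, True] [np.float64(-0.4), np.float64(-0.3), np.float64(-0.2), np.float64(-0.1), np.float64(-0.0), np.float64(0.6), np.float64(0.7), np.float64(0.8), np.float64(0.9), np.float64(1.0), np.float64(1.1), np.float64(1.2), np.float64(1.3), np.float64(1.4), np.float64(1.5), np.float64(1.6), np.float64(1.7), np.float64(1.8), np.float64(1.9), np.float64(2.0), np.float64(2.1), np.float64(2.2), np.float64(2.3), np.float64(2.4)] [ 0.2325  0.6114 -0.0132  1.9855  0.0146  0.5448 -1.2641]
45 1 [True, True, True] [np.float64(-0.4), np.float64(-0.3), np.float64(-0.2), np.float64(-0.1), np.float64
[... 5007 characters left out ...]
t64(2.1), np.float64(2.2), np.float64(2.3), np.float64(2.4)] [ 0.5488  0.9262 -0.7215  1.6061  0.5618  1.3996  1.2907]
20 -1 [True, True, True] [np.float64(-0.4), np.float64(-0.3), np.float64(-0.2), np.float64(-0.1), np.float64(-0.0), np.float64(0.1), np.float64(0.2), np.float64(0.3), np.float64(0.4), np.float64(0.5), np.float64(0.6), np.float64(0.7), np.float64(0.8), np.float64(0.9), np.float64(1.0), np.float64(1.1), np.float64(1.2), np.float64(1.3), np.float64(1.4), np.float64(1.5), np.float64(1.6), np.float64(1.7), np.float64(1.8), np.float64(1.9), np.float64(2.0), np.float64(2.1), np.float64(2.2), np.float64(2.3), np.float64(2.4)] [ 0.1065  0.8162  0.0831  1.6223  0.0817  1.2117 -1.3426]
```

```bash
cat >> plan.py <<'E'
TH=np.radians(35);S=.068
E
python3 - <<'E'
from plan import *
for sg in(1,-1):
  for psi in(.25,1.,1.9): print(sg,psi,np.array(arm.ik(*pose(SEAT+[0,0,.01],psi,T90,TH,sg,S)[:2])))
E
```

```text
1 0.25 [ 0.3298  0.8656 -1.1484  2.2486  1.9532  0.8949 -0.3116]
1 1.0 [ 0.4113  0.748  -0.818   2.1214  1.2915  0.071   1.1586]
1 1.9 [-0.0953  0.7458  0.0536  1.7452 -0.7639  0.999  -2.3253]
-1 0.25 [-0.1067  0.5954 -0.3893  2.2607  2.3786  0.4123  2.2648]
-1 1.0 [ 0.3505  0.711  -0.713   2.1218 -0.5685  0.0216 -0.1379]
-1 1.9 [ 0.3568  0.8572 -0.7236  1.7297 -0.1125  0.7944  0.2192]
```

```bash
python3 - <<'E'
from plan import *
for d in (20,12):
 TH=np.radians(d)
 for sg in(1,-1):
  print(d,sg,'rack',np.array(arm.ik(*pose(RBASE,MW,T40,TH,sg,S)[:2])))
  for psi in(.0,.3,.6,1.,1.4,1.9): print('  ',psi,np.array(arm.ik(*pose(SEAT+[0,0,.01],psi,T90,TH,sg,S)[:2])))
E
```

```text
20 1 rack [ 0.5478  0.9263 -0.7225  1.6009  0.561   1.4044  1.2918]
   0.0 [-0.5352  0.5687  0.1815  2.0642  0.1831  0.1963  0.9992]
   0.3 [-0.3165  0.5569 -0.0491  2.0735  0.267   0.1687  1.2616]
   0.6 [ 0.2204  0.6822 -0.779   2.0456  1.1003  0.4224  0.8268]
   1.0 [ 0.4577  0.8816 -1.1551  1.9822  1.1062  0.6608  1.2945]
   1.4 [-0.2977  0.6281  0.1821  1.9128 -0.7816  0.6437 -2.8237]
   1.9 [-0.2138  0.6785  0.0696  1.7719 -0.5371  0.8306 -2.5765]
20 -1 rack [ 0.1063  0.8161  0.0827  1.6171  0.0816  1.217  -1.3428]
   0.0 [-0.5955  0.5765  0.2709  2.0658 -0.0826  0.1918 -1.8831]
   0.3 [-0.3741  0.5569  0.0344  2.0751 -0.0105  0.1611 -1.6089]
   0.6 [-0.1338  0.5708 -0.2257  2.0558  0.1117  0.1923 -1.3809]
   1.0 [ 0.1059  0.6301 -0.49    1.9918  0.1585  0.3166 -0.9784]
   1.4 [ 0.186   0.6853 -0.5701  1.8974  0.0653  0.4943 -0.4747]
   1.9 [ 0.2197  0.7631 -0.6495  1.7574  0.1209  0.753  -0.0456]
12 1 rack [ 0.5195  0.996  -0.7297  1.5092  0.5521  1.5711  1.2883]
   0.0 [-0.1982  0.5953 -0.2745  1.9512  0.536   0.4755  0.6957]
   0.3 [-0.1805  0.5892 -0.2476  1.9601  0.3781  0.4221  1.166 ]
   0.6 [ 0.2797  0.7756 -0.9643  1.9394  0.9938  0.7144  0.9326]
   1.0 [ 0.3909  0.8884 -1.1531  1.9024  1.0161  0.8387  1.3469]
   1.4 [ 0.4024  0.9119 -1.1529  1.8462  0.8943  0.874   1.8689]
   1.9 [-0.3101  0.6576  0.1195  1.783  -0.4088  0.7719 -2.7223]
12 -1 rack [ 0.0819  0.8848  0.1093  1.5261  0.0863  1.3763 -1.3387]
   0.0 [-0.4246  0.5824  0.0638  1.9583  0.1036  0.4086 -2.0366]
   0.3 [-0.2636  0.5808 -0.1235  1.9627  0.2071  0.3996 -1.8134]
   0.6 [-0.091   0.6014 -0.33    1.9502  0.3224  0.4297 -1.5993]
   1.0 [ 0.0346  0.637  -0.4666  1.9126  0.2997  0.496  -1.1519]
   1.4 [ 0.0981  0.6751 -0.5373  1.855   0.2531  0.5968 -0.695 ]
   1.9 [ 0.1429  0.7315 -0.6208  1.7679  0.2775  0.7589 -0.2198]
```

θ=12° with sg=−1 gives smooth joints over the whole turning range. Grasp now.

```bash
cat >> plan.py <<'E'
TH=np.radians(12);UP=.001;SG=-1
E
python3 - <<'E'
from plan import *
p,q,a,z=pose(RBASE,MW,T40,TH,SG,S)
arm.move_gripper(1.0,70)
arm.movep(p-.1*z,q)
arm.line_to(p,velocity=.1)
f0=np.array(arm.get_ft_force())
arm.move_gripper(0.0,70)
print(arm.get_opening(),arm.get_finger_force(),f0,arm.get_ft_force(),arm.get_tool_pos(),p)
arm.line_to(p+[0,0,.05],velocity=.1)
print(arm.get_opening(),arm.get_ft_force(),arm.get_time())
snap('scene','s1.png')
im=cv2.imread('pics/s1.png')[110:260,240:440];cv2.imwrite('pics/s1c.png',cv2.resize(im,None,fx=3,fy=3,interpolation=2))
E
```

```text
0.7593071572537342 77.77848243713379 [ 0.4368  0.1475 -0.0079] [ 1.7349 -0.0332  3.2373] [ 0.4794 -0.1353  0.0875] [ 0.4786 -0.1353  0.0868]
0.760049778760127 [-0.0237  0.4928 -4.1348] 9.2083
```

View pics/s1c.png

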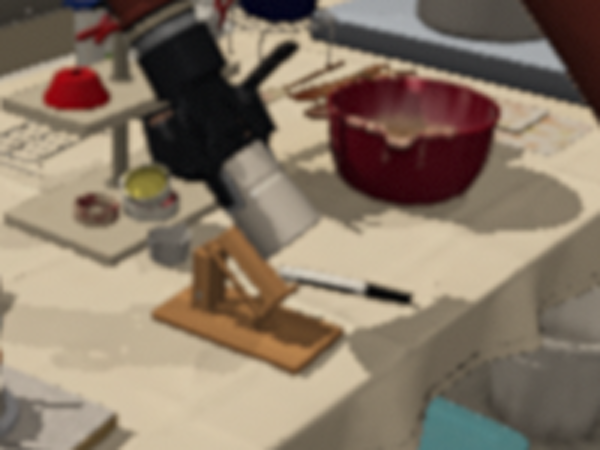

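The mould is held cleanly by its gate end and clear of the rack. Next, carry it over the stand, lower it gently to contact, and look.

```bash
python3 - <<'E'
from plan import *
p,q,a,z=pose(RBASE,MW,T40,TH,SG,S)
arm.line_to(p+[0,0,.13],velocity=.2)
P=lambda h:pose(SEAT+[0,0,h],.25,T90,TH,SG,S)
arm.movep(*P(.08)[:2])
arm.pause(.2);f0=np.array(arm.get_ft_force());print('free',f0,arm.get_wrist_torque())
arm.line_to(P(.03)[0],velocity=.08)
for h in [.022,.016,.013,.011,.009,.008,.007,.006,.005]:
    arm.line_to(P(h)[0],velocity=.03)
    f=np.array(arm.get_ft_force())-f0;print(h,f)
    if f[2]>5: break
print(arm.get_time(),arm.get_joint_positions())
b=snap('top','t2.png');a=snap('scene','s2.png')
A=cv2.resize(a[170:270,170:270],None,fx=4,fy=4,interpolation=2);B=cv2.resize(b[160:260,150:250],None,fx=4,fy=4,interpolation=2)
cv2.imwrite('pics/c2.png',np.hstack([A,B]))
E
```

```text
free [ 0.1082  0.0515 -4.2631] [-0.1003  0.3642  0.0169]
0.022 [-0.0835  0.361   0.8795]
0.016 [-0.48   -0.5367  1.2704]
0.013 [ 0.9733 -1.152   0.8848]
0.011 [-0.9135 -0.4271  0.3306]
0.009 [ 0.089  -0.5486  0.6511]
0.008 [-0.0252 -0.172   1.3433]
0.007 [-1.6299 -0.633   3.5767]
0.006 [-3.8159 -1.1708  9.5346]
14.2417 [-0.3576  0.585   0.0078  1.9626  0.0449  0.3849 -1.7122]
```

View pics/c2.png

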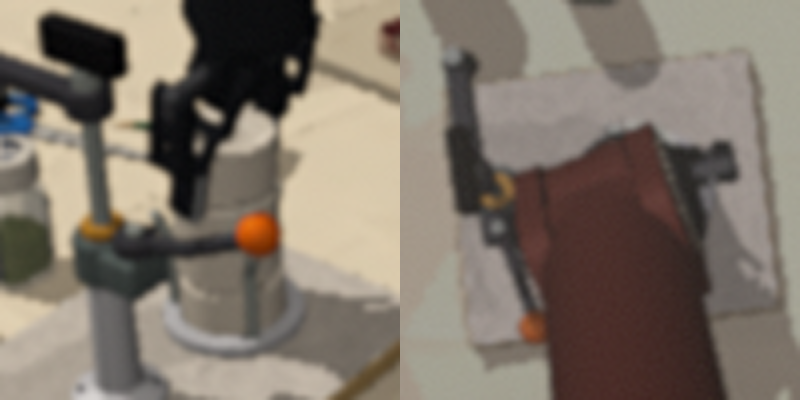

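It stands upright inside the pins, with contact at +6.5 mm, so it is riding on the natches as expected. Now turn it under a light load.

```bash
cat > turn.py <<'E'
from plan import *
import sys
f0=np.array([.1,.05,-3.5])
psi,h,end=map(float,sys.argv[1:4]);t0=arm.get_time();n=0
def go(psi,h):
    p,q,_,_=pose(SEAT+[0,0,h],psi,T90,TH,SG,S);arm.line_to(p,velocity=.02,ori=q)
    return np.array(arm.get_ft_force())-f0
st=.05*np.sign(end-psi)
while abs(end-psi)>.03 and arm.get_time()-t0<16:
    psi+=st;f=go(psi,h);n+=1
    if n%3==0 or f[2]<4: print(round(psi,2),round(h,4),f,round(arm.get_time(),2))
    k=0
    while f[2]<4 and h>-.002 and k<9:
        h-=.001;k+=1;f=go(psi,h)
    if k: print('  lowered to',round(h,4),f)
    if f[2]>14: h+=.0007
    if h<.0025: break
print('end',psi,h,arm.get_tool_pos(),f,arm.get_wrist_torque(),arm.get_time())
E
python3 turn.py .25 .006 1.9
```

```text
0.4 0.006 [-2.3038 -2.2476  9.0172] 15.09
0.55 0.006 [-2.1929 -3.4714  9.4635] 15.84
0.7 0.006 [-3.6658 -2.1519  8.68  ] 16.59
0.85 0.006 [-2.3104 -2.4174  9.7712] 17.34
1.0 0.006 [-3.3331 -1.9554  9.371 ] 18.09
1.15 0.006 [-2.6356 -2.8072 10.0304] 18.84
1.3 0.006 [-3.3379 -1.4464 10.0065] 19.59
1.45 0.006 [-1.9642 -1.1075  8.1107] 20.34
1.5 0.006 [-0.2557 -0.4612  0.0884] 20.59
  lowered to -0.001 [-1.5602 -1.5989  9.334 ]
end 1.5000000000000007 -0.001 [0.5464 0.1753 0.0998] [-1.5602 -1.5989  9.334 ] [-0.4538  0.5035  0.1035] 22.3417
```

It dropped 7 mm at ψ=1.50, so the joint should be closed. Release, back off, and measure the hold-down.

```bash
python3 - <<'E'
from plan import *
p,q,a,z=pose(SEAT+[0,0,-.001],1.5,T90,TH,SG,S)
arm.move_gripper(1.0)
arm.line_to(p-.07*z,velocity=.15)
down=lambda psi:Ro.from_matrix(np.c_[[np.cos(psi),np.sin(psi),0],[np.sin(psi),-np.cos(psi),0],[0,0,-1]]).as_quat()
arm.movep([.5,-.12,.3],down(0))
pts={}
for c in('scene','top'):
    im=snap(c,c+'3.png')
    for n in('mould_top','grip_bar','pad','lever_ball','lever_pivot'):
        r=imaging.mark_of(c,n)
        if r: pts[n,c]=r[0]['point'];print(n,c,np.round(r[0]['point'],1),r[0]['confidence'])
for n in('mould_top','grip_bar','pad','lever_ball','lever_pivot'):
    if (n,'scene') in pts and (n,'top') in pts: print(n,*tri(pts[n,'scene'],pts[n,'top']))
for n,zz in(('mould_top',.056),('pad',.19),('lever_ball',.159),('lever_pivot',.159)):
    for c in('scene','top'):
        if (n,c) in pts: print(n,c,atz(c,pts[n,c],zz))
print(arm.get_time(),np.array(arm.get_joint_positions()))
A=cv2.resize(cv2.imread('pics/scene3.png')[150:265,160:260],None,fx=4,fy=4,interpolation=2);B=cv2.resize(cv2.imread('pics/top3.png')[145:260,145:245],None,fx=4,fy=4,interpolation=2)
cv2.imwrite('pics/c3.png',np.hstack([A,B]))
E
```

```text
mould_top scene [225.6 239.6] 0.79
grip_bar scene [189.4 182.1] 0.58
pad scene [166.9 200.5] 0.94
lever_ball scene [232.9 225.3] 0.56
lever_pivot scene [207.2 222.6] 0.5
mould_top top [208.9 205.9] 0.87
grip_bar top [161.7 203.5] 0.7
pad top [167.7 177.6] 0.7
lever_ball top [183.9 242.3] 0.53
lever_pivot top [172.3 216.7] 0.57
mould_top [0.5452 0.18   0.0553] 0.0033027779407190996
grip_bar [0.5274 0.2761 0.2523] 0.0030192371747522133
pad [0.6092 0.2832 0.1803] 0.0022455404810862297
lever_ball [0.4377 0.2344 0.1681] 0.0015660173008714756
lever_pivot [0.5006 0.2634 0.1613] 0.006178788426020824
mould_top scene [0.5416 0.1787 0.056 ]
mould_top top [0.5474 0.1824 0.056 ]
pad scene [0.5948 0.2933 0.19  ]
pad top [0.6061 0.2793 0.19  ]
lever_ball scene [0.4504 0.2263 0.159 ]
lever_ball top [0.4369 0.2348 0.159 ]
lever_pivot scene [0.498  0.2579 0.159 ]
lever_pivot top [0.5049 0.2686 0.159 ]
25.0833 [ 0.3909  0.3487 -0.2772  1.6985  0.1046  1.1088 -1.488 ]
```

View pics/c3.png

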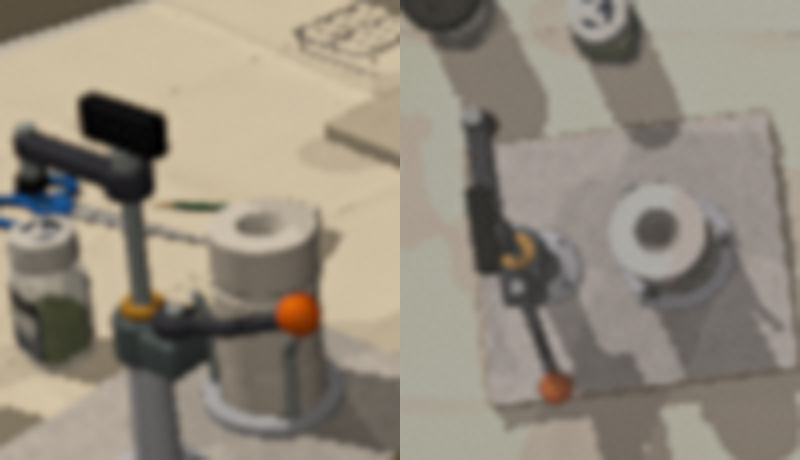

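The joint looks closed all the way round. The bar's silhouette centre is at (190.8,181.1) in the scene view and (166,202.4) in the top view. The network's top mark was about 4 px off, so I triangulate from the silhouette.

```bash
cat >> plan.py <<'E'
down=lambda psi:Ro.from_matrix(np.c_[[np.cos(psi),np.sin(psi),0],[np.sin(psi),-np.cos(psi),0],[0,0,-1]]).as_quat()
E
python3 - <<'E'
from plan import *
for c in('scene','top'):   # bar mask: dark pixels around the bar
    g=cv2.imread(f'pics/{c}3.png').max(2)
    u,v,w=(191,181,14) if c=='scene' else (166,202,14)
    r=imaging.trace(c,'grip_bar');print(c,[(np.round(x['box'],1),round(x['confidence'],2)) for x in r[:2]])
B,e=tri((190.8,181.1),(166,202.4));K,e2=tri((166.3,183.7),(164.5,173.7))
print('bar',B,e,'knob',K,e2,'dir',np.arctan2(*(K-B)[[1,0]]),np.linalg.norm((K-B)[:2]))
for w in(.08,.1,.12): print('post from seat',w,SEAT[:2]+[-.1*np.sin(w),.1*np.cos(w)])
ball={'scene':(160+297/4,150+314/4),'top':(145+156/4,145+387/4)};print('ball',*tri(ball['scene'],ball['top']))
for phi in(.15,-.6,-1.45):
    for a in(0,np.pi):
        for h in(.239,.19): print(phi,a,h,np.array(arm.ik([B[0],B[1],h],down(phi+a))) if arm.ik([B[0],B[1],h],down(phi+a)) is not None else None)
print(arm.get_time())
E
```

```text
scene [(array([162.6, 172.8, 203. , 225.7]), 0.82)]
top [(array([158.7, 171.6, 177.2, 214.4]), 0.87)]
bar [0.5319 0.2676 0.2499] 0.0011358208450573044 knob [0.6103 0.2812 0.222 ] 0.0003645388137022765 dir 0.17175855026356115 0.07957981792714003
post from seat 0.08 [0.538  0.2707]
post from seat 0.1 [0.536  0.2705]
post from seat 0.12 [0.534  0.2703]
ball [0.4379 0.2339 0.1602] 0.0005984983562229038
0.15 0 0.239 [-0.2577  0.5472 -0.398   1.5711  0.232   1.0702 -2.1361]
0.15 0 0.19 [-0.2686  0.5955 -0.3804  1.6349  0.2569  0.9609 -2.1585]
0.15 3.141592653589793 0.239 [ 0.1084  0.7635 -1.1493  1.5596  0.7158  1.2925  0.5793]
0.15 3.141592653589793 0.19 [ 0.1078  0.8292 -1.1502  1.623   0.7962  1.2282  0.5121]
-0.6 0 0.239 [-0.3493  0.5311 -0.2467  1.5742  0.1428  1.054  -2.8049]
-0.6 0 0.19 [-0.3624  0.5791 -0.226   1.6381  0.1523  0.9417 -2.8134]
-0.6 3.141592653589793 0.239 [ 0.0083  0.6607 -0.894   1.5625  0.543   1.1833 -0.0218]
-0.6 3.141592653589793 0.19 [-0.0041  0.7103 -0.8686  1.6263  0.5962  1.0899 -0.0682]
-1.45 0 0.239 [ 0.1084  0.7635 -1.1493  1.5596  0.7158  1.2925  2.1209]
-1.45 0 0.19 [-1.0987  0.8267  1.1332  1.662  -0.8008  1.1894 -2.7867]
-1.45 3.141592653589793 0.239 [-0.0867  0.6043 -0.7009  1.5655  0.4179  1.1264 -0.7615]
-1.45 3.141592653589793 0.19 [-0.109   0.6485 -0.6602  1.6296  0.4496  1.0203 -0.7896]
25.1833
```

Bar at (0.532, 0.268, 0.250), residual 1 mm, knob at 79.6 mm (78 expected). That agrees with the seat-derived post position. Pinch and swing.

```bash
python3 - <<'E'
from plan import *
B=np.array([.532,.2685,.2375]);phi=.17
arm.movep(B+[0,0,.09],down(phi+np.pi))
arm.line_to(B,velocity=.12)
arm.pause(.1);f0=np.array(arm.get_ft_force());print('pre',f0)
arm.move_gripper(0,50)
F=lambda:np.array(arm.get_ft_force())-f0
print('grip',arm.get_opening(),arm.get_finger_force(),F(),arm.get_wrist_torque(),arm.get_time())
for k in range(10):
    phi-=.16;arm.line_to(B,velocity=.05,ori=down(phi+np.pi));f=F();print(round(phi,2),f,arm.get_wrist_torque()[2])
    if np.linalg.norm(f)>20: print('stop');break
print(arm.get_time(),arm.get_tool_pos())
snap('top','t4.png');snap('scene','s4.png')
A=cv2.resize(cv2.imread('pics/s4.png')[150:265,160:260],None,fx=4,fy=4,interpolation=2);C=cv2.resize(cv2.imread('pics/t4.png')[145:260,145:245],None,fx=4,fy=4,interpolation=2)
cv2.imwrite('pics/c4.png',np.hstack([A,C]))
E
```

```text
pre [-0.9481 -0.3905  0.1497]
grip 0.15430867643451981 52.8170120716095 [1.4441 0.9086 0.1075] [ 0.1614 -0.0438 -0.0174] 28.725
0.01 [ 1.6096  1.6549 -2.0977] -0.049393374607439776
-0.15 [ 1.2681  1.3163 -2.6807] -0.05508174557105957
-0.31 [ 1.1821  1.4856 -1.742 ] -0.02969381246619057
-0.47 [ 1.5517  2.3833 -4.0662] -0.009133427855281283
-0.63 [ 1.7908  2.1185 -3.0278] -0.10367646685085524
-0.79 [ 0.7496  0.8859 -3.0733] -0.07357193844771048
-0.95 [ 1.3203  2.5202 -3.1916] -0.0736441263675652
-1.11 [ 1.0065  1.7358 -3.2088] -0.025420306769905622
-1.27 [ 0.3415  2.821  -3.6917] -0.0700418358560519
-1.43 [ 0.6891  1.6587 -3.6372] -0.11811746719407742
31.8083 [0.5318 0.2686 0.2374]
```

View pics/c4.png

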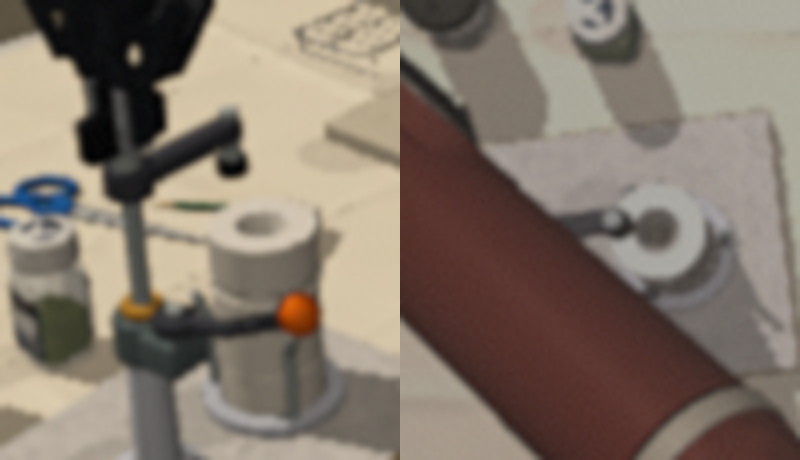

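The arm points over the mould's rim with the pad above it. Lower it until it touches.

```bash
python3 - <<'E'
from plan import *
B=np.array([.532,.2685,.2375])
F=lambda:np.array(arm.get_ft_force())
print(F())
arm.line_to(B-[0,0,.038],velocity=.06);print(.038,F())
for d in np.arange(.040,.0505,.001):
    arm.line_to(B-[0,0,d],velocity=.02);f=F();print(round(d,4),f,arm.get_tool_pos()[2])
    if f[2]>11: break
arm.move_gripper(1.0);arm.pause(.1);print('open',F(),arm.get_opening())
arm.line_to(B+[0,0,.06],velocity=.2)
print(arm.get_time())
arm.movep([.42,.02,.28],down(.3))
pts={}
for c in('scene','top'):
    snap(c,c+'5.png')
    for n in('pad','lever_ball','lever_pivot'):
        r=imaging.mark_of(c,n)
        if r: pts[n,c]=r[0]['point'];print(n,c,np.round(r[0]['point'],1),r[0]['confidence'])
for n in('pad','lever_ball','lever_pivot'):
    if (n,'scene') in pts and (n,'top') in pts: print(n,*tri(pts[n,'scene'],pts[n,'top']))
print(arm.get_time())
A=cv2.resize(cv2.imread('pics/scene5.png')[150:265,160:260],None,fx=4,fy=4,interpolation=2);C=cv2.resize(cv2.imread('pics/top5.png')[145:260,145:245],None,fx=4,fy=4,interpolation=2)
cv2.imwrite('pics/c5.png',np.hstack([A,C]))
E
```

```text
[-0.9147  1.3435 -3.528 ]
0.038 [ 0.8103  3.7133 -5.2318]
0.04 [-0.7892  1.996  -3.0792] 0.19744497372570202
0.041 [-1.7865  2.3635  0.0163] 0.19694178746321378
0.042 [-2.3575  2.4637  1.0924] 0.1958261693227149
0.043 [-2.5041  2.059   3.1542] 0.19481404281930662
0.044 [-2.6876  2.7303  4.6746] 0.19446760859488238
0.045 [-3.8289  1.4509 10.2625] 0.19420423497609038
0.046 [-4.8118  1.2762 12.0278] 0.19393235065299025
open [ 0.327  -0.3579 -0.653 ] 1.0004067403989663
35.925
pad scene [217.5 210.8] 0.65
lever_ball scene [232.6 226.6] 0.52
lever_pivot scene [206.1 221.1] 0.83
pad top [199.9 202.2] 0.68
lever_ball top [186.6 240.7] 0.62
lever_pivot top [173.  215.6] 0.66
pad [0.5458 0.1961 0.1435] 0.0021923053400307994
lever_ball [0.4431 0.2296 0.1602] 0.002764174905882109
lever_pivot [0.5042 0.2622 0.1628] 0.0051150470523062316
37.3833
```

View pics/c5.png

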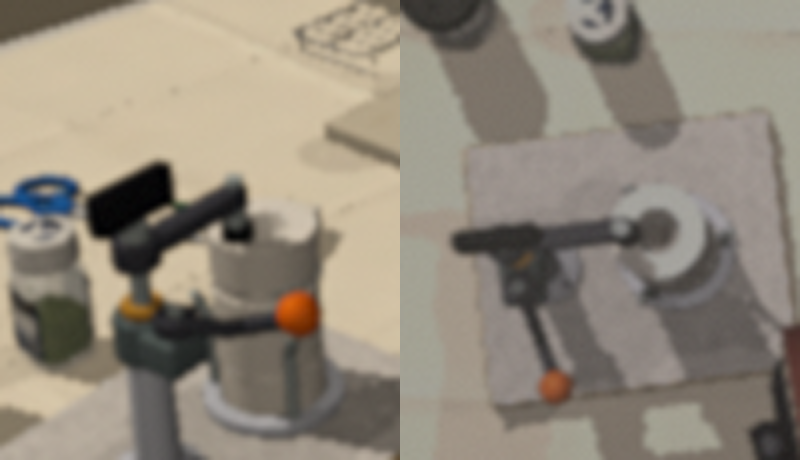

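The pad sits on the rim, with force rising to 12 N against a firm stop. Ball at (0.438, 0.234) is 75.3 mm from the derived pivot, as it should be. Pinch it and carry it round clockwise.

```bash
python3 - <<'E'
from plan import *
PV=np.array([.506,.2655]);a0=-2.705;Z=.139
def P(q): 
    a=a0-q;return np.array([PV[0]+.075*np.cos(a),PV[1]+.075*np.sin(a),Z]),down(a+2*np.pi)
arm.move_gripper(.65,40)
p,q=P(0);print(arm.ik(p,q))
arm.movep(p+[0,0,.09],q);arm.line_to(p,velocity=.12);arm.pause(.1)
f0=np.array(arm.get_ft_force());print('pre',f0)
arm.move_gripper(0,40);print('grip',arm.get_opening(),arm.get_finger_force(),np.array(arm.get_ft_force())-f0)
for k in range(1,15):
    qv=.1*k+(.03 if k==14 else 0);p,o=P(qv);arm.line_to(p,velocity=.05,ori=o);f=np.array(arm.get_ft_force())-f0
    a=a0-qv;tan=np.array([np.sin(a),-np.cos(a)]);rad=np.array([np.cos(a),np.sin(a)])
    print(round(qv,2),'tan',round(f[:2]@tan,2),'rad',round(f[:2]@rad,2),round(f[2],2))
    if np.linalg.norm(f)>25: print('stop');break
print(arm.get_time(),arm.get_tool_pos(),p)
E
```

```text
[ 0.1576  0.7763 -1.1503  1.9504  0.8546  1.0121  0.607 ]
pre [ 0.3129 -0.5592 -0.1686]
grip 0.25631596404567175 38.949567675590515 [-1.2808 -0.0414  4.8816]
0.1 tan 0.89 rad 1.38 5.3
0.2 tan 1.59 rad 1.64 6.52
0.3 tan 1.56 rad 0.63 6.89
0.4 tan 1.47 rad 0.28 6.84
0.5 tan 1.22 rad 1.18 7.2
0.6 tan 1.77 rad 0.93 6.67
0.7 tan 0.44 rad 1.23 6.34
0.8 tan 0.43 rad -0.26 6.97
0.9 tan 1.05 rad 0.66 7.14
1.0 tan 0.64 rad 1.97 6.34
1.1 tan 0.67 rad 0.75 6.44
1.2 tan 0.95 rad 0.55 7.72
1.3 tan 0.08 rad 0.43 6.88
1.43 tan -12.98 rad -1.47 17.84
45.4333 [0.4605 0.3235 0.139 ] [0.4651 0.3283 0.139 ]
```

The stop was felt at about 1.4. Release, clear off, and check.

```bash
python3 - <<'E'
from plan import *
arm.move_gripper(.65);p=np.array(arm.get_tool_pos());arm.line_to(p+[0,0,.12],velocity=.15)
arm.movep([.42,.0,.28],down(.3));arm.pause(.2)
pts={}
for c in('scene','top'):
    snap(c,c+'6.png')
    for n in('pad','lever_ball','mould_top'):
        r=imaging.mark_of(c,n)
        if r: pts[n,c]=r[0]['point']
for n in('pad','lever_ball','mould_top'):
    if (n,'scene') in pts and (n,'top') in pts: print(n,*tri(pts[n,'scene'],pts[n,'top']))
print(arm.get_time(),arm.get_ft_force())
A=cv2.resize(cv2.imread('pics/scene6.png')[150:265,160:260],None,fx=4,fy=4,interpolation=2);C=cv2.resize(cv2.imread('pics/top6.png')[145:260,145:245],None,fx=4,fy=4,interpolation=2)
cv2.imwrite('pics/c6.png',np.hstack([A,C]))
E
```

```text
pad [0.5406 0.1933 0.1456] 0.0017118762695971523
lever_ball [0.4613 0.3306 0.1557] 0.0009077089500831288
mould_top [0.5532 0.1746 0.0553] 0.002192042698075651
48.6667 [0.0915 0.1883 0.8619]
```

View pics/c6.png

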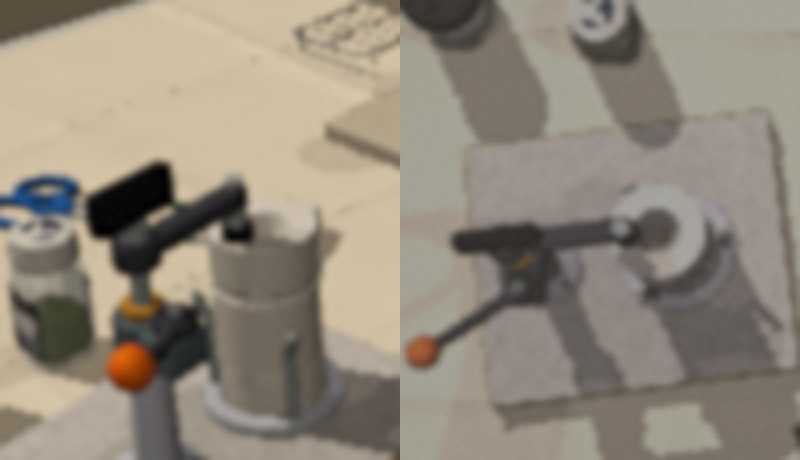

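The lever is swung round, with the ball at (0.461, 0.331), an angle of about 1.38 rad. The pad is on the rim at z = 0.1456, the mould is closed, and the robot is clear.

```bash
python3 -c "
from station import finish_job
print(finish_job())"
```

```text
the job is handed in; nothing more can be done
None
```

I handed the job in at about 49 s of the 72 s allowed: by force readings and the last pictures, the mould is closed on its natches, the pad is on its rim, and the cam lever is shut at about 1.4 rad. No verdict came back.

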